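Lock the detector shaft with its linchpin

ROBOT

A 7-joint arm with a two-finger parallel gripper is mounted at the origin on the work surface. World frame = base frame: x ahead of the robot, y to its left, z up, the work surface at z = 0. Lengths are in m, angles in rad, forces in N, time in s.
With the tool pointing down it reaches from about 0.425 to 0.875 m from the base axis. Payload 9.9 kg.
Tool frame: the origin (TCP) lies midway between the tips of the shut fingers; the grasp point (between the pads) lies 19 mm behind it (bot.grip_point_offset is the distance from the TCP to the grasp point, in m); x points along the fingers, y is the direction in which the jaws open and shut, and the axes are right-handed (so a half turn about x gives the same grasp; the last joint's range is limited). The gripper opens to 85 mm and grips with 20 to 120 N. Pads are 22 mm wide; open, the fingers measure 114 mm over their backs; the gripper's body (76 mm by 85 mm) begins 54 mm behind the grasp point. The pads swing forward as they close: fully open they stand 13 mm farther back than shut.
Start: joints at [1.049, 0.576, 0.025, 1.437, -0.015, 1.129, -0.057], TCP at [0.286, -0.611, 0.231] pointing down, gripper open.
Joint ranges: [-2.76, 2.76], [-0.34, 2.15], [-1.52, 1.57], [0.19, 2.46], [-1.09, 4.23], [0.17, 1.99], [-2.82, 2.82]. Speed limits (rad/s): [2.22, 2.22, 3.01, 3.01, 3.14, 3.14, 3.14].

INTERFACE

Orientations are given as a unit quaternion [w, x, y, z].
In Python, from plant import bot gives the robot as it stands.
- The arm moves only by the tool drive_tool, never from a script. Its argument "commands" is a list of rows, each a list of 7 numbers: the shift along the tool's x, y, z in cm, then the turn, a rotation vector about the tool's x, y, z in degrees, then the opening in per cent of the stroke, from 0 (shut) to 100 (fully open). In form: [[dx, dy, dz, wx, wy, wz, jaw], ...]. A call has 1 to 8 rows; each row shifts and turns the commanded pose from where the row before left it, along the tool's axes as they then stand; what a row does not reach is not made up. A row lasts 1/10 s, in which the tool goes at most 50 mm and 8.59 degrees, less where a joint would pass 70% of its speed; a pose out of reach is approached as far as the arm can. A call is refused whole if a number of a shift passes 5 or a number of a turn 8.59, either way. A call with a gripper value outside its range is refused whole. The fingers move at their own pace and stop on an object; "newtons" is the grip in N (left out, the last holds). Time passes only in rows, so rows that do not move let the fingers close. It gives the time, the measured TCP pose, the force and the opening at its end, in the units of the state.
- bot.state(): the state, without advancing time (a new reading comes with each control period).
- bot.get_image(name): name is "scene" or "side" or "wrist"; returns a dict with "frame" (420x560x3 uint8, red, green, blue), "mtx" (3x3 intrinsics, pixels), "R" (3x3) and "t" (3): a world point X has camera coordinates R X + t. Camera axes: x right, y down, z forward; pixel columns grow to the right and rows downward; lengths in m; the calibration is good to about 2 mm. A picture is of the moment at which its call begins. There is no depth.
- bot.sign_off(): hands the job in, once; it reports no verdict.
The state is a dict: "time_s": time; "joints": joint angles; "qd": joint speeds; "joint_torque": joint torques, N m; "position": TCP position; "tool_rot": TCP orientation; "contact_force": force on the tool from outside, world axes, zero at the start; "wrist_torque": the same for the moment, N m; "grip_width": finger opening in m.
Only numpy, scipy, OpenCV 4.12 (cv2) and the standard library are available. Lean on these libraries where they do the work, as an engineer would, in place of code of your own. Each camera call takes 0.05 s, during which the arm holds its last target.

TASK

Lock the x-ray detector stand: take the red-headed linchpin out of the blue holder, push it down through the hole near the free end of the stand's green sleeve and the shaft inside it until its collar sits fully home, then swing its brass ring down over the sleeve's free end so that it hangs straight down around the sleeve. Push by feel, with no more than about 30 N, let go of everything, and leave the bowl, the jar and the yellow box where they are.

Things in the scene. Friction and masses are not known exactly. Their poses are not given: they have to be found in the camera images.
- pin: Steel linchpin, 0.12 kg, standing in the holder, collar on the holder's top. Origin: centre of the collar's underside, z up along the pin. Below: round shank 10 mm in diameter, 42 mm long, its last 10 mm a cone down to 3 mm. Above: collar 20 mm in diameter (z 0 to 4), dark hinge block 14 x 14 (z 4 to 16). The ring's hinge lies at z 10 along the pin's y; the ring points to the pin's -x.
- pin_grip (a point): Middle of the pin's red square grip, 12 x 12 mm, z 16 to 46 mm above the collar's underside; same axes as the pin.
- ring (a joint): Angle of the ring on the pin (rad): 0 = level, out to the pin's -x (starts between -0.35, raised, and 0.1); positive = swung down; 1.57 = straight down beside the pin, at its stop: closed. Stiff hinge, about 1 N at the ring's end; it stays where it is left.
- ring_end (a point): Middle of the brass ring's end bar, 58 mm from the hinge. The ring is a loop of 5 mm wire with straight sides 25.5 mm either side of the pin. Closed, it goes round the sleeve and under the pin's point. The sleeve's end keeps a shut upright hand from pushing it right down: push both sides with the fingers apart astride the sleeve, or tilt the hand.
- shaft_hole (a point): Centre of the hole's mouth on top of the green horizontal sleeve, about 130 mm above the table. z up, sleeve along x, free end to -x. Holes 11.6 mm in the sleeve's top and bottom. The steel shaft inside is sprung to +x by about 8 N: its 12 mm hole stands 3 mm off to +x until the pin's cone draws it into line, so the pin binds and needs a push of some 4 to 14 N all the way.
- sleeve_end (a point): Top edge of the sleeve's free end, 16 mm from the hole's centre; same axes as the hole. The sleeve is 30 mm wide (y), 28 mm high. It rides on a sprung column: it sinks 1 mm for each 1.6 N of push, 12 mm at most, then is hard, and rises again with the pin when the push ends. So the pin is not home at its measured height: push on until the force climbs clear of the binding, to 15 to 20 N. Over 30 N is forcing it.
- stand: Detector stand, fixed to the table. Origin on the table straight below the hole, axes as the hole's. Base plate 12 mm thick from x +50 to +220 mm, column at x +95 mm, a black upright detector panel 170 mm wide at x +160 mm whose top is 45 mm above the sleeve's top.
- holder: Blue pin holder block, fixed, 50 x 50 x 50 mm (foot 62 x 62), 13 mm hole in the middle of the top. Origin: centre of its underside.
- bowl: Steel bowl, 90 mm across, 40 mm high; origin at centre of underside. Bystander.
- jar: Jar with white cap, 60 mm across, 85 mm high; origin at centre of underside. Bystander.
- marker_box: Yellow box 60 x 100 x 28 mm; origin at centre of underside. Bystander.

How it is judged:
By the outcome, as a careful person would: the job done as asked, in the order asked, and still so for the second after the job is handed in, with the robot touching nothing.
It also fails if it takes over 72 s, if anything falls off the work surface, if the arm or the gripper's body presses on something with over 40 N, if the wrist force passes 120 N, or if a joint passes its speed limit or range.

## Working session

There is one attempt and no reset: what is moved stays moved. The work goes in short steps, Python scripts to look and compute and a tool call to move; the robot and the scene stay as the last step left them, time stands still between calls to the robot, and variables do not carry over. Pictures are saved under pics/ and viewed, and the job is handed in when it is done.

Besides the shell and the picture viewer there is one more tool, called after ">>>" as name(argument=value, ...) on one line, values as JSON. drive_tool: Moves the arm, as the interface text tells. Its arguments: {"type":"object","properties":{"commands":{"type":"array","items":{"type":"array","items":{"type":"number"}}},"newtons":{"type":"number"}},"required":["commands"]}

```bash
ls; mkdir -p pics; python3 - <<'E'
from plant import bot
import cv2
print(bot.state())
for n in ["scene","side","wrist"]:
    d=bot.get_image(n); cv2.imwrite(f"pics/{n}0.png",d["frame"][:,:,::-1]); print(n,d["mtx"],d["R"],d["t"])
E
```

```text
pics
{'time_s': 0.0, 'joints': array([ 1.04921347,  0.5765377 ,  0.02482725,  1.43792513, -0.01500199,
        1.12897579, -0.05651634]), 'qd': array([ 4.02241330e-04,  1.05471206e-03, -1.98167258e-03,  1.60395281e-03,
       -6.93247003e-04,  9.98913407e-06,  3.30317661e-04]), 'joint_torque': array([ 5.62332607e-04, -7.65760517e+01,  2.25035280e+00, -2.85967916e+01,
        1.51177560e-02,  1.27298312e-02,  6.99416034e-06]), 'position': array([ 0.28597617, -0.61092495,  0.23043247]), 'tool_rot': array([-0.15299011, -0.690078  , -0.15412417,  0.69038549]), 'contact_force': array([-0.42421181,  0.23961082,  0.75142969]), 'wrist_torque': array([-0.01484413, -0.02627776, -0.03724008]), 'grip_width': 0.08492639363867634}
scene [[440.17849335   0.         281.51498282]
 [  0.         440.17849335 204.29079218]
 [  0.           0.           1.        ]] [[ 0.44925884  0.89336903 -0.00763295]
 [ 0.52247759 -0.26965553 -0.80889002]
 [-0.72469557  0.35941295 -0.58791043]] [-0.19884976 -0.24381817  1.33772538]
side [[500.3130887    0.         274.88066194]
 [  0.         500.3130887  210.63507075]
 [  0.           0.           1.        ]] [[ 0.96371992 -0.26650923 -0.0147226 ]
 [-0.20258566 -0.69442431 -0.69045922]
 [ 0.17379002  0.66839189 -0.72322148]] [-0.60592748  0.13303907  1.06422881]
wrist [[319.30252348   0.         271.6791291 ]
 [  0.         319.30252348 212.41590308]
 [  0.           0.           1.        ]] [[ 0.42446199 -0.90544336 -0.00208177]
 [-0.8608105  -0.40424943  0.30917258]
 [-0.28077982 -0.12944    -0.95100367]] [-0.6741687  -0.04083041  0.38216173]
```

View pics/scene0.png

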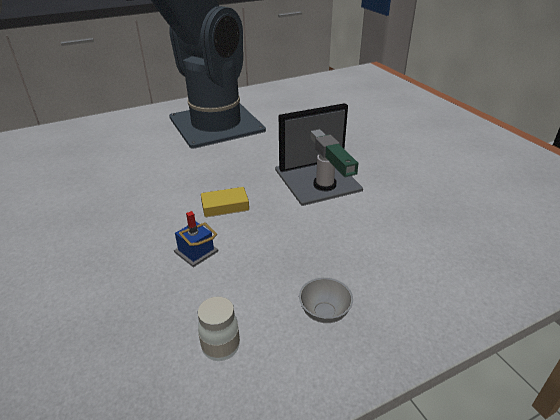

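View pics/side0.png

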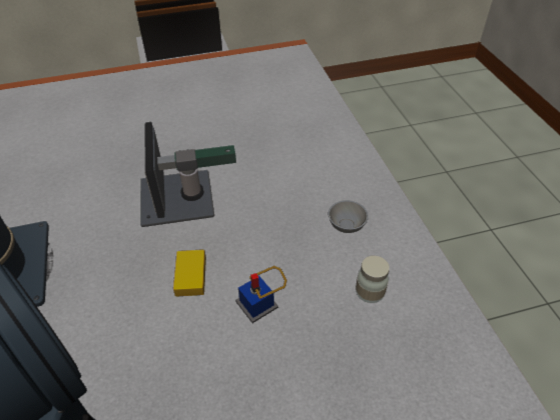

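View pics/wrist0.png

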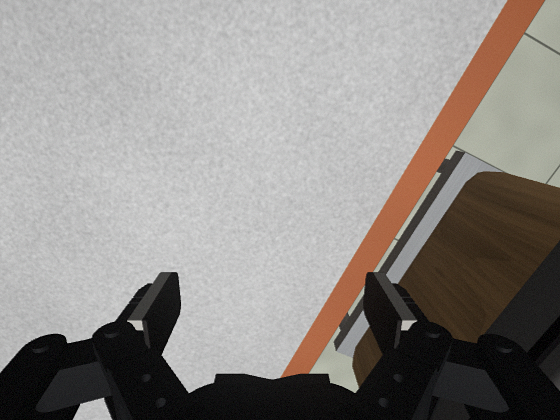

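The scene view shows the pin and holder near (193,230) and the green sleeve near (342,160). In the side view they are at (256,285) and (215,156). I'll enlarge both.

```bash
cat > h.py <<'E'
import cv2,numpy as np
def crop(src,out,x0,y0,w,h,s):
    im=cv2.imread(src)[y0:y0+h,x0:x0+w]; im=cv2.resize(im,None,fx=s,fy=s,interpolation=cv2.INTER_CUBIC)
    for i in range(0,w,10):
        cv2.putText(im,str(x0+i),(i*s,8),0,0.3,(0,0,255),1); cv2.line(im,(i*s,10),(i*s,16),(0,0,255),1)
    for i in range(0,h,10):
        cv2.putText(im,str(y0+i),(0,i*s+4),0,0.3,(0,0,255),1); cv2.line(im,(20,i*s),(26,i*s),(0,0,255),1)
    cv2.imwrite(out,im)
E
python3 - <<'E'
from h import *
ims=[]
crop("pics/scene0.png","pics/c1.png",165,200,65,70,8)
crop("pics/scene0.png","pics/c2.png",270,100,95,100,6)
crop("pics/side0.png","pics/c3.png",225,260,75,65,8)
crop("pics/side0.png","pics/c4.png",135,115,110,110,5)
def j(a,b,o):
    a=cv2.imread(a);b=cv2.imread(b);h=max(a.shape[0],b.shape[0])
    p=lambda i:cv2.copyMakeBorder(i,0,h-i.shape[0],0,0,0)
    cv2.imwrite(o,cv2.hconcat([p(a),p(b)]))
E
```

```text
(no output)
```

View pics/c1.png

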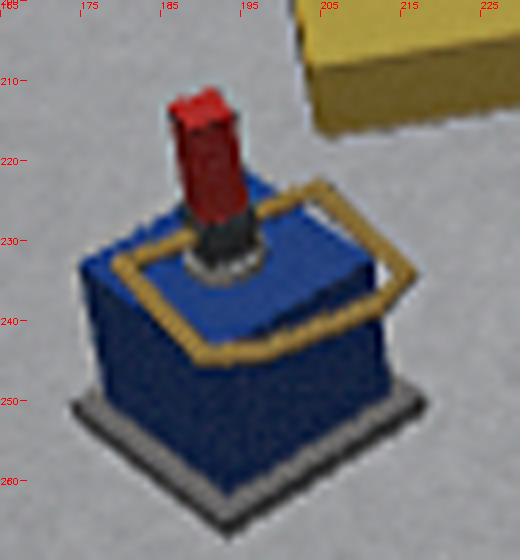

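View pics/c2.png

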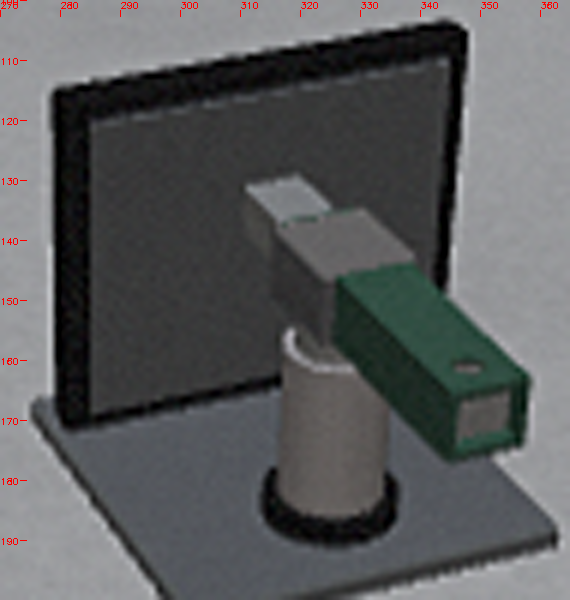

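View pics/c3.png

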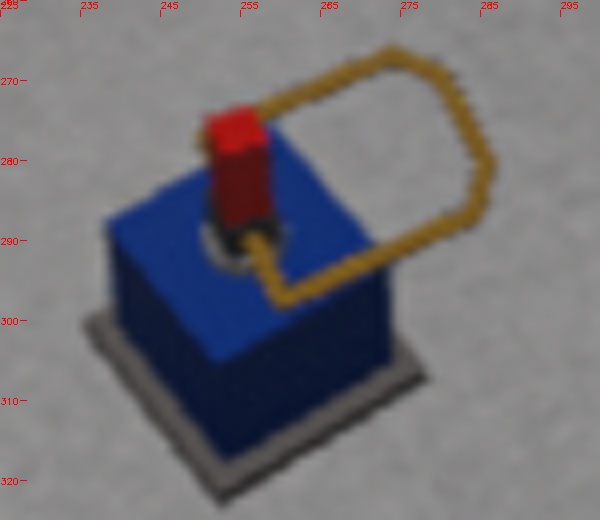

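View pics/c4.png

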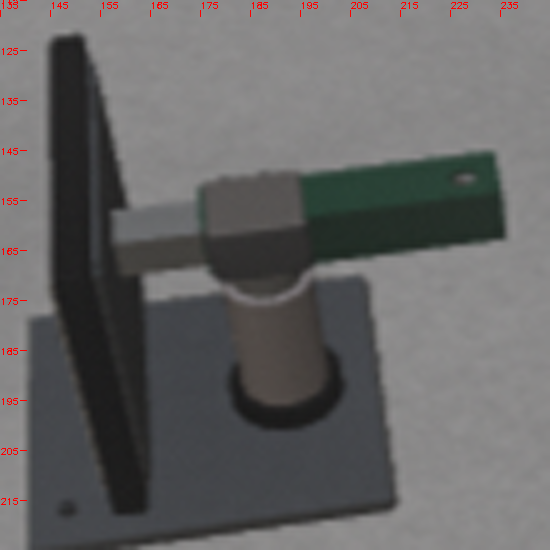

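```bash
cat >> h.py <<'E'
def tri(prs,cams):
    # prs list of pixels, cams list of dict
    Ps=[c["mtx"]@np.c_[c["R"],c["t"]] for c in cams]
    from scipy.optimize import least_squares
    f=lambda X:np.concatenate([(P@np.r_[X,1])[:2]/(P@np.r_[X,1])[2]-p for P,p in zip(Ps,prs)])
    X0=cv2.triangulatePoints(Ps[0],Ps[1],np.float64(prs[0]).reshape(2,1),np.float64(prs[1]).reshape(2,1)).ravel()
    r=least_squares(f,X0[:3]/X0[3]); return r.x,np.round(r.fun,2)
def onplane(p,c,z):
    d=c["R"].T@np.linalg.inv(c["mtx"])@np.r_[p,1]; o=-c["R"].T@c["t"]
    return o+d*(z-o[2])/d[2]
def proj(X,c):
    q=c["mtx"]@(c["R"]@X+c["t"]); return q[:2]/q[2]
E
python3 - <<'E'
from h import *
from plant import bot
import pickle
c={n:{k:v for k,v in bot.get_image(n).items() if k!="frame"} for n in ["scene","side"]}
pickle.dump(c,open("cams.pkl","wb"))
S,D=c["scene"],c["side"]
np.set_printoptions(precision=4,suppress=True)
T={"hole":((348,161.2),(228,150.6)),"endL-y":((345,166.3),(235,151.6)),"endR+y":((358,163),(234,145.6)),
"pintop":((190.4,213.5),(254.75,276.2)),"ringend":((205.6,240.6),(283.1,274.75)),"hingeA":((179.4,232.8),(260.6,297.5)),"hingeB":((205.6,223.1),(250.6,277.5)),
"holdL":((175.25,233.1),(252.4,305.3)),"holdR":((211.9,233.1),(258.8,275.6)),
"panelTL":((279,115.5),(146,162)) }
for k,(a,b) in T.items(): print(k,*tri([a,b],[S,D]))
print("holder top plane side L,front,R", [onplane(p,D,0.05) for p in [(238.5,288),(252.4,305.3),(274,291)]])
print("holder top scene L,R", [onplane(p,S,0.05) for p in [(175.25,233.1),(211.9,233.1)]])
print("sleeve top scene farL,R", [onplane(p,S,0.13) for p in [(325.7,146.3),(339,144.2),(345,166.3),(358,163)]])
print("sleeve top side", [onplane(p,D,0.13) for p in [(195.4,150.4),(234,145.6)]])
E
```

```text
hole [0.5482 0.1003 0.1282] [-0.03  0.04 -0.01 -0.05]
endL-y [0.5621 0.0853 0.1301] [ 0.64 -1.    0.36  1.28]
endR+y [0.5649 0.1132 0.129 ] [-0.06  0.1  -0.03 -0.13]
pintop [ 0.527  -0.2313  0.0944] [-0.18  0.24 -0.14 -0.27]
ringend [ 0.5838 -0.2242  0.0687] [-0.27  0.35 -0.22 -0.42]
hingeA [ 0.5303 -0.258   0.0607] [-0.12  0.15 -0.09 -0.17]
hingeB [ 0.5231 -0.2051  0.0585] [-0.44  0.58 -0.34 -0.66]
holdL [ 0.5127 -0.2629  0.0488] [-0.11  0.14 -0.09 -0.15]
holdR [ 0.5416 -0.1989  0.0467] [ 0.14 -0.19  0.11  0.22]
panelTL [0.3702 0.0374 0.1791] [ 2.31 -3.66  1.01  3.88]
holder top plane side L,front,R [array([ 0.496 , -0.2185,  0.05  ]), array([ 0.5126, -0.264 ,  0.05  ]), array([ 0.5602, -0.2441,  0.05  ])]
holder top scene L,R [array([ 0.5138, -0.2628,  0.05  ]), array([ 0.546 , -0.2004,  0.05  ])]
sleeve top scene farL,R [array([0.4756, 0.0912, 0.13  ]), array([0.4808, 0.1217, 0.13  ]), array([0.5646, 0.0821, 0.13  ]), array([0.5659, 0.1125, 0.13  ])]
sleeve top side [array([0.477 , 0.1196, 0.13  ]), array([0.5647, 0.1115, 0.13  ])]
```

```bash
cat >> h.py <<'E'
from scipy.spatial.transform import Rotation as Ro
def Rq(q): return Ro.from_quat([q[1],q[2],q[3],q[0]])
def goal(yd):  # yd: yaw (deg) of tool y axis in world, tool x down
    a=np.radians(yd); y=np.array([np.cos(a),np.sin(a),0]); x=np.array([0,0,-1.]); z=np.cross(x,y)
    return Ro.from_matrix(np.c_[x,y,z])
def go(bot,pos,yd):
    s=bot.state(); R=Rq(s["tool_rot"]); G=goal(yd)
    np.set_printoptions(precision=2,suppress=True)
    print("t",s["time_s"],"pos",s["position"]*1000,"F",s["contact_force"],"w",s["grip_width"]*1000)
    print("yaw y",np.degrees(np.arctan2(*R.as_matrix()[:2,1][::-1])),"x axis",R.as_matrix()[:,0])
    print("rotvec deg",np.degrees((R.inv()*G).as_rotvec()),"shift cm after rot",G.inv().apply(np.array(pos)-s["position"])*100, "before rot", R.inv().apply(np.array(pos)-s["position"])*100)
E
python3 - <<'E'
from h import *
from plant import bot
for y in (97.6,-82.4): go(bot,[0.527,-0.2313,0.14],y)
E
```

```text
t 0.25 pos [ 286.11 -611.17  230.89] F [ 0.35  1.   -0.74] w 85.24039139529084
yaw y -64.91230748922908 x axis [-0.  0. -1.]
rotvec deg [-162.51   -0.06    0.01] shift cm after rot [ 9.09 34.47 28.9 ] before rot [  9.1  -24.18 -37.92]
t 0.25 pos [ 286.11 -611.17  230.89] F [ 0.35  1.   -0.74] w 85.24039139529084
yaw y -64.91230748922908 x axis [-0.  0. -1.]
rotvec deg [17.49  0.01  0.04] shift cm after rot [  9.09 -34.47 -28.9 ] before rot [  9.1  -24.18 -37.92]
```

>>> drive_tool(commands=[[0,0,0,8.5,0,0,60],[0,0,0,8.5,0,0,26],[0,-4.3,-3.6,0.5,0,0,26],[0,-4.3,-3.6,0,0,0,26],[0,-4.3,-3.6,0,0,0,26],[0,-4.3,-3.6,0,0,0,26],[0,-4.3,-3.6,0,0,0,26],[0,-4.3,-3.6,0,0,0,26]], newtons=100)

```text
time_s: 1.05
position: [0.4471, -0.3559, 0.2314]
tool_rot: [0.047, 0.706, 0.047, -0.705]
contact_force: [1.1, 0.1, -0.4]
grip_width: 0.0226
```

>>> drive_tool(commands=[[0,-4.3,-3.6,0,0,0,26],[0,-4.3,-3.6,0,0,0,26],[2,0,0,0,0,0,26],[2,0,0,0,0,0,26],[0,0,0,0,0,0,26],[0,0,0,0,0,0,26]])

```text
time_s: 1.65
position: [0.4997, -0.2734, 0.1915]
tool_rot: [-0.047, -0.705, -0.047, 0.706]
contact_force: [0.5, -0.4, 0.3]
grip_width: 0.022
```

```bash
python3 - <<'E'
from h import *
from plant import bot
go(bot,[0.527,-0.2313,0.068],-82.4)
d=bot.get_image("wrist"); cv2.imwrite("pics/w1.png",d["frame"][:,:,::-1])
for X in ([0.527,-0.2313,0.096],[0.527,-0.2313,0.05]): print(proj(np.array(X),d))
d=bot.get_image("side"); cv2.imwrite("pics/s1.png",d["frame"][:,:,::-1])
E
```

```text
t 1.65 pos [ 499.7  -273.41  191.51] F [ 0.45 -0.38  0.31] w 22.036377880024126
yaw y -82.44204524569489 x axis [-0.  0. -1.]
rotvec deg [-0.04  0.03  0.01] shift cm after rot [12.35 -3.81 -3.26] before rot [12.35 -3.81 -3.27]
[221.63 173.67]
[229.32 163.69]
```

View pics/w1.png

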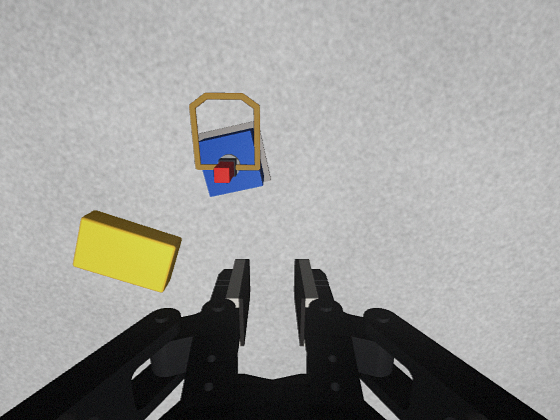

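The wrist view shows the red head at (222,174), which matches the prediction. The ring is square to the hand, so I'm going over the pin.

>>> drive_tool(commands=[[2,-2,-1.6,0,0,0,26],[2,-1.8,-1.7,0,0,0,26],[3,0,0,0,0,0,26],[0,0,0,0,0,0,26],[0,0,0,0,0,0,26]])

```text
time_s: 2.25
position: [0.5274, -0.2321, 0.1222]
tool_rot: [-0.046, -0.706, -0.046, 0.706]
contact_force: [-0.6, -0.1, -0.2]
grip_width: 0.0219
```

```bash
python3 - <<'E'
from h import *
from plant import bot
go(bot,[0.527,-0.2313,0.068],-82.4)
d=bot.get_image("wrist"); cv2.imwrite("pics/w2.png",d["frame"][:,:,::-1])
for X in ([0.527,-0.2313,0.096],[0.527,-0.2313,0.05]): print(proj(np.array(X),d))
E
```

```text
t 2.25 pos [ 527.42 -232.1   122.21] F [-0.65 -0.13 -0.16] w 21.87557969995631
yaw y -82.48501491123045 x axis [-0. -0. -1.]
rotvec deg [-0.09  0.01 -0.02] shift cm after rot [ 5.42 -0.08  0.03] before rot [ 5.42 -0.09  0.03]
[270.38 252.42]
[270.64 225.1 ]
```

View pics/w2.png

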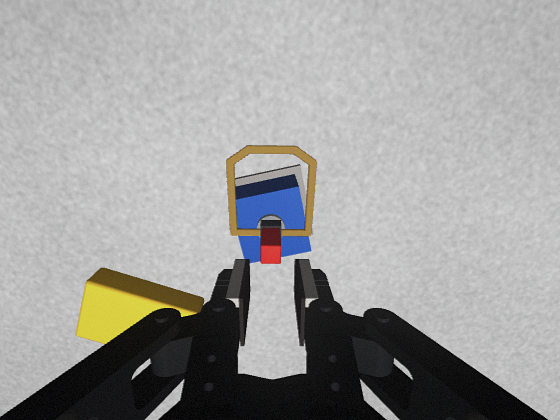

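The red head is centred between the pads at (270,253). I'll descend and grip.

>>> drive_tool(commands=[[2.5,0,0,0,0,0,26],[2,0,0,0,0,0,26],[0.9,-0.08,0,0,0,0,26],[0,0,0,0,0,0,26],[0,0,0,0,0,0,0],[0,0,0,0,0,0,0],[0,0,0,0,0,0,0],[0,0,0,0,0,0,0]], newtons=100)

```text
time_s: 3.1
position: [0.5281, -0.231, 0.0687]
tool_rot: [0.047, 0.706, 0.046, -0.705]
contact_force: [-1.6, 0.1, 7.4]
grip_width: 0.0103
```

```bash
python3 - <<'E'
from h import *
from plant import bot
go(bot,[0.527,-0.2313,0.068],-82.4)
d=bot.get_image("wrist"); cv2.imwrite("pics/w3.png",d["frame"][:,:,::-1])
E
```

```text
t 3.1 pos [ 528.11 -230.97   68.66] F [-1.65  0.15  7.4 ] w 10.315418198515118
yaw y -82.43182777447447 x axis [ 0. -0. -1.]
rotvec deg [-0.03 -0.1  -0.07] shift cm after rot [0.07 0.02 0.11] before rot [0.07 0.02 0.11]
```

View pics/w3.png

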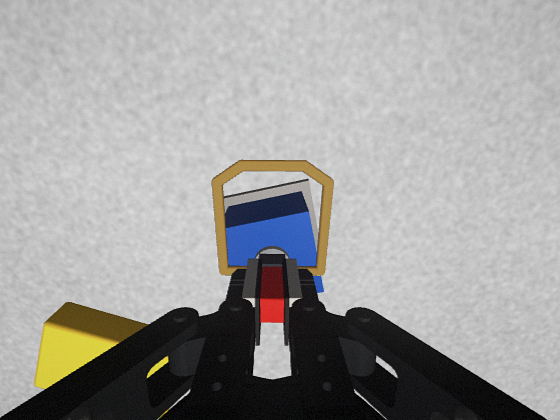

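Gripped. Next I lift, checking the load.

>>> drive_tool(commands=[[-0.5,0,0,0,0,0,0],[-2,0,0,0,0,0,0],[-4,0,0,0,0,0,0],[-5,0,0,0,0,0,0],[-4,0,0,0,0,0,0],[0,0,0,0,0,0,0],[0,0,0,0,0,0,0]])

```text
time_s: 3.85
position: [0.5277, -0.2304, 0.2235]
tool_rot: [0.047, 0.706, 0.047, -0.705]
contact_force: [-0.2, 0.1, -2.1]
grip_width: 0.0099
```

```bash
python3 - <<'E'
from h import *
from plant import bot
go(bot,[0.5485,0.1002,0.218],-95.8)
for n in ["wrist","side","scene"]:
    d=bot.get_image(n); cv2.imwrite(f"pics/{n}4.png",d["frame"][:,:,::-1])
crop("pics/side4.png","pics/c5.png",215,170,90,70,8)
E
```

```text
t 3.85 pos [ 527.72 -230.39  223.47] F [-0.19  0.15 -2.12] w 9.882417777650147
yaw y -82.41416001813442 x axis [ 0. -0. -1.]
rotvec deg [13.39 -0.13 -0.04] shift cm after rot [  0.55 -33.1    1.27] before rot [  0.53 -32.5   -6.42]
```

View pics/wrist4.png

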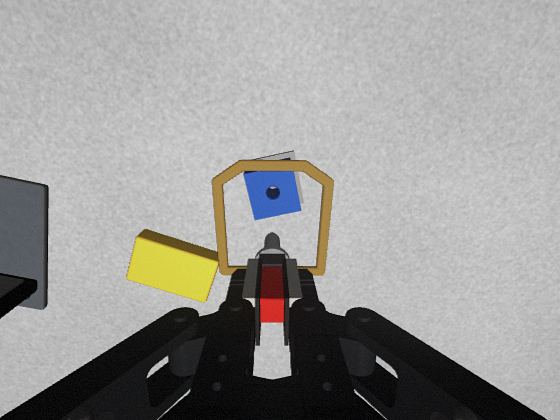

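View pics/side4.png

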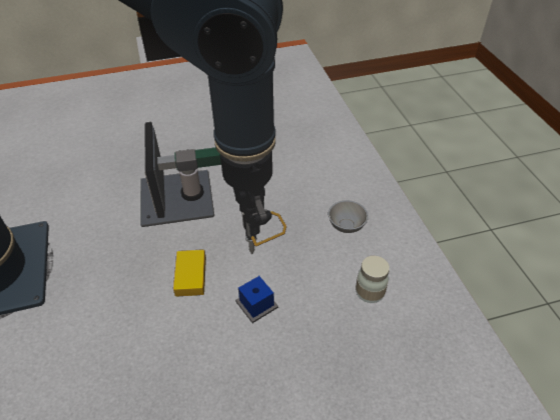

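Pin lifted (2 N load) and still square to the hand. Carrying it to the hole.

>>> drive_tool(commands=[[0,0,0,6.7,0,0,0],[0,0,0,6.7,0,0,0],[0,-4.5,0.2,0,0,0,0],[0,-4.5,0.2,0,0,0,0],[0,-4.5,0.2,0,0,0,0],[0,-4.5,0.2,0,0,0,0],[0,-4.5,0.2,0,0,0,0],[0,-4.5,0.2,0,0,0,0]])

```text
time_s: 4.8
position: [0.5421, 0.0412, 0.221]
tool_rot: [0.036, -0.705, 0.036, 0.707]
contact_force: [1.4, -0.2, -1.5]
grip_width: 0.0099
```

>>> drive_tool(commands=[[0,-3.1,0,0,0,0,0],[0,-3,0,0,0,0,0],[0,0,0,0,0,0,0],[0,0,0,0,0,0,0],[0,0,0,0,0,0,0]])

```text
time_s: 5.3
position: [0.5487, 0.0989, 0.2215]
tool_rot: [0.036, -0.706, 0.037, 0.707]
contact_force: [-0.2, -0.5, -1.5]
grip_width: 0.0102
```

```bash
python3 - <<'E'
from h import *
from plant import bot
go(bot,[0.5485,0.1002,0.218],-95.8)
p=bot.state()["position"]
for n in ["wrist","side","scene"]:
    d=bot.get_image(n); cv2.imwrite(f"pics/{n}5.png",d["frame"][:,:,::-1])
    print(n,"tip",proj(p-[0,0,.0607],d),"collar",proj(p-[0,0,.0187],d),"hole",proj(np.array([.5485,.1002,.129]),d))
crop("pics/side5.png","pics/c5.png",185,100,90,70,8)
crop("pics/scene5.png","pics/c6.png",310,110,80,70,8)
crop("pics/wrist5.png","pics/c7.png",200,140,150,150,4)
E
```

```text
t 5.3 pos [548.67  98.86 221.48] F [-0.17 -0.53 -1.49] w 10.152184257963647
yaw y -95.88844953163704 x axis [-0. -0. -1.]
rotvec deg [-0.09  0.08 -0.07] shift cm after rot [ 0.35 -0.13  0.03] before rot [ 0.35 -0.13  0.03]
wrist tip [271.83 230.3 ] collar [271.91 257.51] hole [270.1  215.88]
side tip [227.13 139.48] collar [225.5  124.03] hole [228.11 150.27]
scene tip [348.83 147.41] collar [350.6  128.31] hole [348.05 160.97]
```

View pics/c5.png

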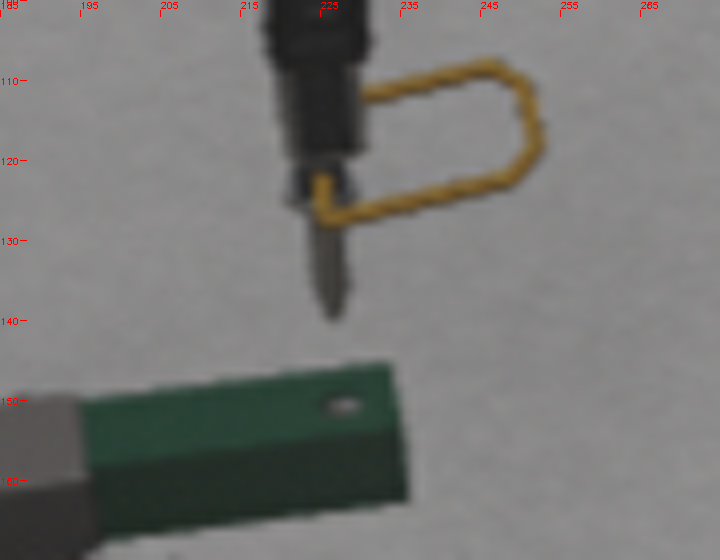

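View pics/c6.png

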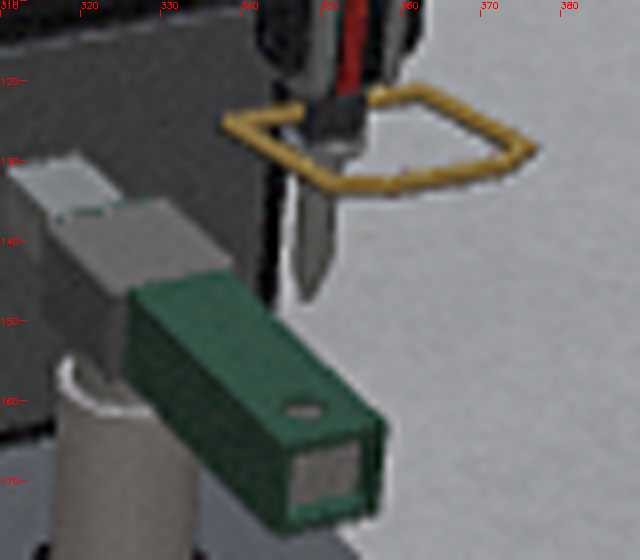

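View pics/c7.png

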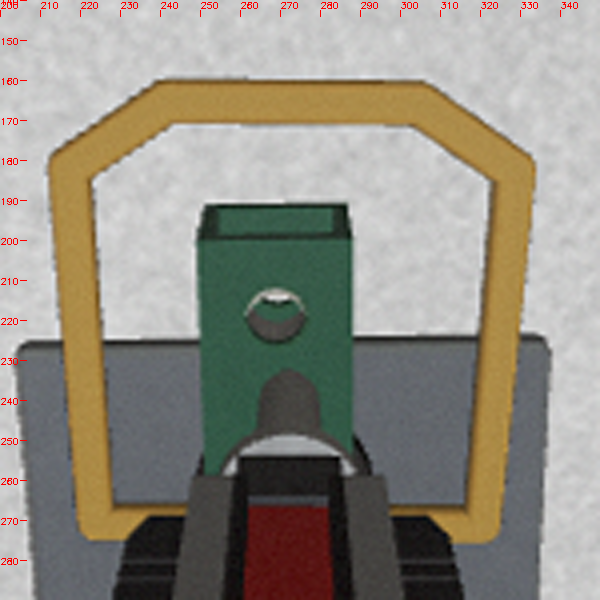

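The pin is over the hole. In the wrist view the tip is at (272,233) and the hole at (269,219), so about 2 mm more +y is needed. I'll come down to just above the mouth and look again.

>>> drive_tool(commands=[[0,-0.2,-0.04,0,0,0,0],[1.5,0,0,0,0,0,0],[1.1,0,0,0,0,0,0],[0,0,0,0,0,0,0],[0,0,0,0,0,0,0]])

```text
time_s: 5.95
position: [0.5496, 0.1019, 0.1962]
tool_rot: [0.036, -0.706, 0.036, 0.706]
contact_force: [0.1, 0.5, -1.8]
grip_width: 0.0099
```

```bash
python3 - <<'E'
from h import *
from plant import bot
go(bot,[0.549,0.101,0.19],-95.8)
p=bot.state()["position"]
for n in ["wrist","side","scene"]:
    d=bot.get_image(n); cv2.imwrite(f"pics/{n}6.png",d["frame"][:,:,::-1])
    print(n,"tip",proj(p-[0,0,.0607],d),"hole",proj(np.array([.5485,.1002,.129]),d))
crop("pics/side6.png","pics/c5b.png",195,110,60,60,10)
crop("pics/scene6.png","pics/c6b.png",325,130,50,50,10)
crop("pics/wrist6.png","pics/c7b.png",200,160,150,120,4)
E
```

```text
t 5.95 pos [549.59 101.92 196.24] F [ 0.06  0.52 -1.76] w 9.920299815747141
yaw y -95.82863465870967 x axis [-0. -0. -1.]
rotvec deg [-0.03  0.03 -0.01] shift cm after rot [0.62 0.1  0.05] before rot [0.62 0.1  0.05]
wrist tip [271.94 230.39] hole [274.51 228.24]
side tip [228.19 147.46] hole [228.11 150.27]
scene tip [349.32 158.24] hole [348.05 160.97]
```

View pics/c5b.png

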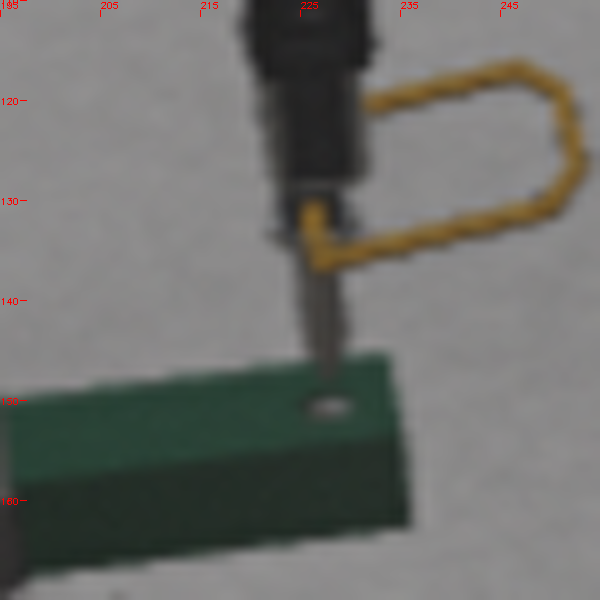

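View pics/c6b.png

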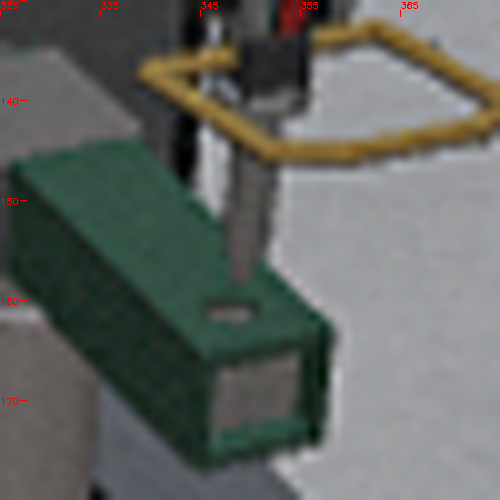

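View pics/c7b.png

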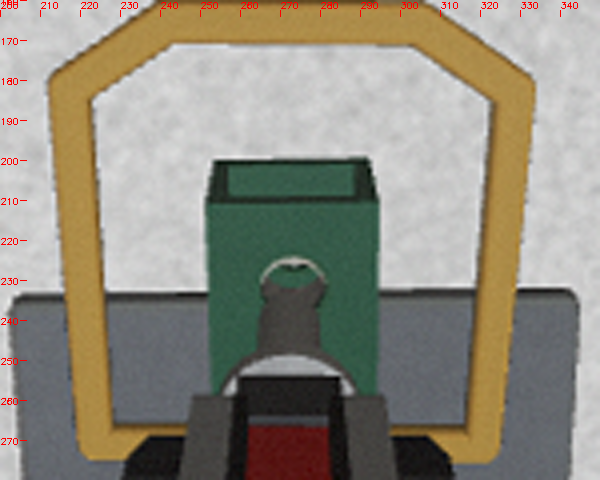

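In the wrist view the tip is at (273,233) and the hole centre at about (273,232), with 6 mm still to descend. That means correcting about 1.3 mm toward the robot and 0.5 mm toward -y before lowering.

>>> drive_tool(commands=[[0,0.05,0.14,0,0,0,0],[0.3,0,0,0,0,0,0],[0.3,0,0,0,0,0,0],[0,0,0,0,0,0,0],[0,0,0,0,0,0,0]])

```text
time_s: 6.6
position: [0.5481, 0.1017, 0.1902]
tool_rot: [0.036, -0.706, 0.036, 0.706]
contact_force: [0.8, 1.3, -2.0]
grip_width: 0.0097
```

```bash
python3 - <<'E'
from h import *
from plant import bot
go(bot,[0.549,0.101,0.19],-95.8)
d=bot.get_image("wrist"); cv2.imwrite(f"pics/wrist7.png",d["frame"][:,:,::-1])
crop("pics/wrist7.png","pics/c7c.png",230,180,90,90,6)
E
```

```text
t 6.6 pos [548.13 101.73 190.15] F [ 0.76  1.29 -1.97] w 9.73899527776322
yaw y -95.81419900567082 x axis [-0. -0. -1.]
rotvec deg [-0.01  0.02 -0.01] shift cm after rot [ 0.02  0.06 -0.09] before rot [ 0.02  0.06 -0.09]
```

View pics/c7c.png

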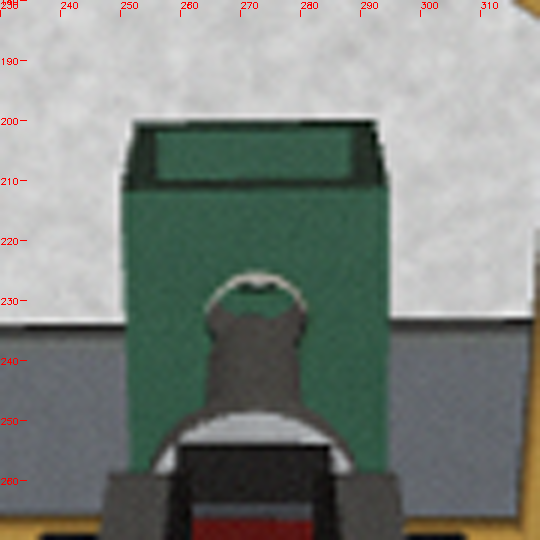

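Tip at (273,234), centred on the hole mouth. Lowering by feel.

>>> drive_tool(commands=[[0.2,0,0,0,0,0,0],[0.2,0,0,0,0,0,0],[0.2,0,0,0,0,0,0],[0,0,0,0,0,0,0]])

```text
time_s: 7.05
position: [0.548, 0.1017, 0.1839]
tool_rot: [0.036, -0.706, 0.036, 0.706]
contact_force: [0.2, 0.1, -1.6]
grip_width: 0.0102
```

```bash
python3 - <<'E'
from h import *
from plant import bot
go(bot,[0.549,0.101,0.19],-95.8); print(bot.state()["wrist_torque"])
d=bot.get_image("wrist"); cv2.imwrite(f"pics/wrist8.png",d["frame"][:,:,::-1])
crop("pics/wrist8.png","pics/c7d.png",230,180,90,90,6)
E
```

```text
t 7.05 pos [548.01 101.72 183.92] F [ 0.23  0.08 -1.59] w 10.156425883589737
yaw y -95.81198293583135 x axis [-0. -0. -1.]
rotvec deg [-0.01  0.03 -0.01] shift cm after rot [-0.61  0.06 -0.11] before rot [-0.61  0.06 -0.11]
[-0.03  0.05 -0.02]
```

View pics/c7d.png

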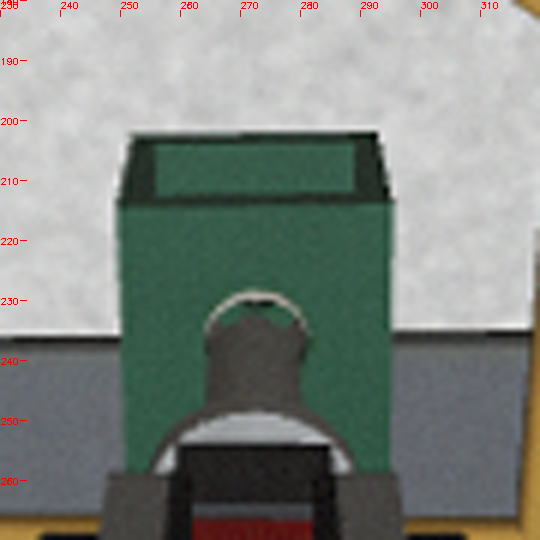

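>>> drive_tool(commands=[[0.2,0,0,0,0,0,0],[0.2,0,0,0,0,0,0],[0,0,0,0,0,0,0]])

```text
time_s: 7.4
position: [0.548, 0.1017, 0.1799]
tool_rot: [0.036, -0.706, 0.036, 0.706]
contact_force: [-0.7, -0.2, -1.1]
grip_width: 0.0101
```

>>> drive_tool(commands=[[0.2,0,0,0,0,0,0],[0.2,0,0,0,0,0,0],[0,0,0,0,0,0,0]])

```text
time_s: 7.7
position: [0.5479, 0.1017, 0.1761]
tool_rot: [0.036, -0.706, 0.036, 0.706]
contact_force: [-1.3, -0.6, 1.8]
grip_width: 0.0102
```

>>> drive_tool(commands=[[0.2,0,0,0,0,0,0],[0.2,0,0,0,0,0,0],[0,0,0,0,0,0,0]])

```text
time_s: 8.0
position: [0.548, 0.1016, 0.1723]
tool_rot: [0.036, -0.706, 0.036, 0.706]
contact_force: [-2.7, -0.3, 6.3]
grip_width: 0.0096
```

```bash
python3 - <<'E'
from h import *
from plant import bot
go(bot,[0.549,0.101,0.19],-95.8); print(bot.state()["wrist_torque"])
for n in ["wrist","side"]:
  d=bot.get_image(n); cv2.imwrite(f"pics/{n}9.png",d["frame"][:,:,::-1])
crop("pics/wrist9.png","pics/a.png",230,180,90,90,5)
crop("pics/side9.png","pics/b.png",195,110,60,60,6)
cv2.imwrite("pics/ab9.png",cv2.hconcat([cv2.resize(cv2.imread("pics/a.png"),(400,400)),cv2.resize(cv2.imread("pics/b.png"),(400,400))]))
E
```

```text
t 8.0 pos [548.03 101.64 172.3 ] F [-2.73 -0.26  6.27] w 9.562680923156947
yaw y -95.81871643214104 x axis [-0. -0. -1.]
rotvec deg [-0.02  0.02 -0.  ] shift cm after rot [-1.77  0.05 -0.1 ] before rot [-1.77  0.05 -0.1 ]
[-0.19  0.96  0.  ]
```

View pics/ab9.png

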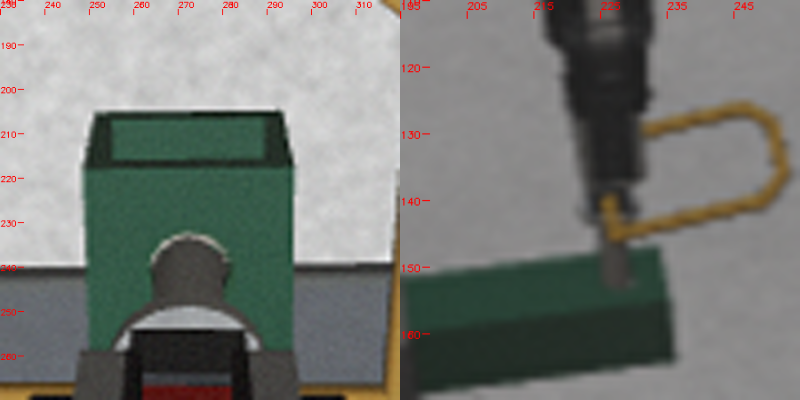

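The pin has entered the hole and the side force comes only from the shaft's spring. I'll keep pushing.

>>> drive_tool(commands=[[0.25,0,0,0,0,0,0],[0.25,0,0,0,0,0,0],[0,0,0,0,0,0,0]])

```text
time_s: 8.4
position: [0.5479, 0.1015, 0.1672]
tool_rot: [0.036, -0.706, 0.036, 0.706]
contact_force: [-3.2, -0.9, 3.2]
grip_width: 0.01
```

>>> drive_tool(commands=[[0.25,0,0,0,0,0,0],[0.25,0,0,0,0,0,0],[0,0,0,0,0,0,0]])

```text
time_s: 8.7
position: [0.5479, 0.1015, 0.1622]
tool_rot: [0.036, -0.706, 0.036, 0.706]
contact_force: [-4.4, -2.0, 4.6]
grip_width: 0.0099
```

>>> drive_tool(commands=[[0.25,0,0,0,0,0,0],[0.25,0,0,0,0,0,0],[0,0,0,0,0,0,0]])

```text
time_s: 9.0
position: [0.5479, 0.1015, 0.1572]
tool_rot: [0.036, -0.706, 0.036, 0.706]
contact_force: [-4.6, -1.5, 4.0]
grip_width: 0.0101
```

>>> drive_tool(commands=[[0.25,0,0,0,0,0,0],[0.25,0,0,0,0,0,0],[0,0,0,0,0,0,0]])

```text
time_s: 9.3
position: [0.5479, 0.1015, 0.1522]
tool_rot: [0.036, -0.706, 0.036, 0.706]
contact_force: [-3.9, -0.4, 5.5]
grip_width: 0.0102
```

>>> drive_tool(commands=[[0.2,0,0,0,0,0,0],[0.2,0,0,0,0,0,0],[0,0,0,0,0,0,0]])

```text
time_s: 9.6
position: [0.5479, 0.1016, 0.1483]
tool_rot: [0.036, -0.706, 0.036, 0.706]
contact_force: [-4.5, -1.7, 4.3]
grip_width: 0.0098
```

>>> drive_tool(commands=[[0.2,0,0,0,0,0,0],[0.2,0,0,0,0,0,0],[0,0,0,0,0,0,0]])

```text
time_s: 9.9
position: [0.5479, 0.1016, 0.1443]
tool_rot: [0.036, -0.706, 0.036, 0.706]
contact_force: [-4.8, -1.5, 5.1]
grip_width: 0.0097
```

>>> drive_tool(commands=[[0.15,0,0,0,0,0,0],[0.15,0,0,0,0,0,0],[0,0,0,0,0,0,0]])

```text
time_s: 10.2
position: [0.5479, 0.1016, 0.1417]
tool_rot: [0.036, -0.706, 0.036, 0.706]
contact_force: [-6.5, -1.4, 10.1]
grip_width: 0.0098
```

The force is climbing, as it would with the collar seating on the sprung column. Pushing on.

>>> drive_tool(commands=[[0.15,0,0,0,0,0,0],[0.1,0,0,0,0,0,0],[0,0,0,0,0,0,0]])

```text
time_s: 10.5
position: [0.548, 0.1016, 0.1395]
tool_rot: [0.036, -0.706, 0.036, 0.706]
contact_force: [-8.2, -2.5, 13.7]
grip_width: 0.0101
```

>>> drive_tool(commands=[[0.15,0,0,0,0,0,0],[0.05,0,0,0,0,0,0],[0,0,0,0,0,0,0]])

```text
time_s: 10.8
position: [0.548, 0.1016, 0.1378]
tool_rot: [-0.036, 0.706, -0.036, -0.706]
contact_force: [-9.1, -1.8, 15.3]
grip_width: 0.0099
```

```bash
python3 - <<'E'
from h import *
from plant import bot
go(bot,[0.549,0.101,0.19],-95.8); print(bot.state()["wrist_torque"])
for n in ["wrist","side"]:
  d=bot.get_image(n); cv2.imwrite(f"pics/{n}10.png",d["frame"][:,:,::-1])
crop("pics/wrist10.png","pics/a.png",230,180,90,90,5)
crop("pics/side10.png","pics/b.png",195,110,60,60,6)
cv2.imwrite("pics/ab10.png",cv2.hconcat([cv2.resize(cv2.imread("pics/a.png"),(400,400)),cv2.resize(cv2.imread("pics/b.png"),(400,400))]))
E
```

```text
t 10.8 pos [547.98 101.56 137.83] F [-9.06 -1.81 15.25] w 9.86209465520059
yaw y -95.82834601775083 x axis [ 0.  0. -1.]
rotvec deg [-0.03 -0.    0.  ] shift cm after rot [-5.22  0.05 -0.11] before rot [-5.22  0.05 -0.11]
[-0.56  1.98  0.  ]
```

View pics/ab10.png

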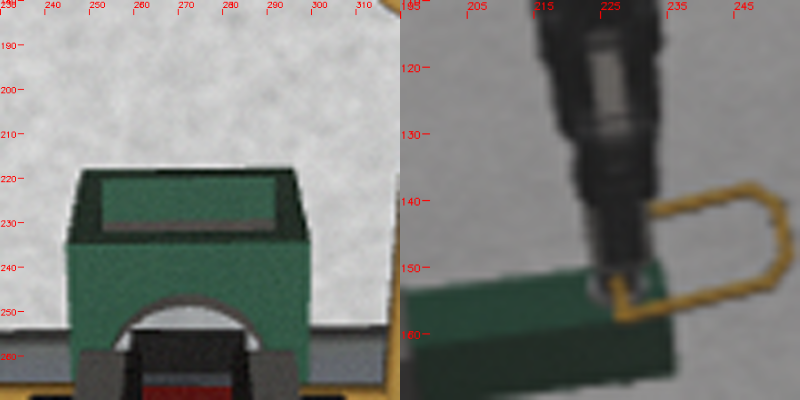

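>>> drive_tool(commands=[[0.15,0,0,0,0,0,0],[0.1,0,0,0,0,0,0],[0,0,0,0,0,0,0]])

```text
time_s: 11.2
position: [0.5481, 0.1016, 0.1365]
tool_rot: [-0.036, 0.706, -0.036, -0.706]
contact_force: [-12.0, -3.0, 29.8]
grip_width: 0.0102
```

```bash
python3 - <<'E'
from h import *
from plant import bot
go(bot,[0.549,0.101,0.19],-95.8); print(bot.state()["wrist_torque"])
E
```

```text
t 11.2 pos [548.05 101.58 136.49] F [-11.99  -2.97  29.84] w 10.17177991021304
yaw y -95.83634506335316 x axis [ 0.  0. -1.]
rotvec deg [-0.04 -0.04  0.03] shift cm after rot [-5.35  0.05 -0.1 ] before rot [-5.35  0.05 -0.1 ]
[-0.69  2.96  0.07]
```

The column bottomed out at 29.8 N, so the collar is firmly home. Backing off now.

>>> drive_tool(commands=[[-0.3,0,0,0,0,0,0],[-0.3,0,0,0,0,0,0],[0,0,0,0,0,0,0]])

```text
time_s: 11.5
position: [0.5479, 0.1016, 0.1414]
tool_rot: [-0.036, 0.706, -0.036, -0.706]
contact_force: [-7.0, -1.6, 10.4]
grip_width: 0.0097
```

>>> drive_tool(commands=[[-0.2,0,0,0,0,0,0],[-0.1,0,0,0,0,0,0],[0,0,0,0,0,0,0]])

```text
time_s: 11.8
position: [0.5479, 0.1016, 0.1437]
tool_rot: [0.036, -0.706, 0.036, 0.706]
contact_force: [-5.5, -1.3, 6.0]
grip_width: 0.0102
```

>>> drive_tool(commands=[[-0.2,0,0,0,0,0,0],[0,0,0,0,0,0,0],[0,0,0,0,0,0,26],[0,0,0,0,0,0,26],[0,0,0,0,0,0,26],[0,0,0,0,0,0,26]])

```text
time_s: 12.4
position: [0.5486, 0.1019, 0.1453]
tool_rot: [-0.036, 0.706, -0.036, -0.706]
contact_force: [-0.3, -0.4, 1.0]
grip_width: 0.0224
```

>>> drive_tool(commands=[[-1,0,0,0,0,0,26],[-2,0,0,0,0,0,26],[-3,0,0,0,0,0,26],[-2,0,0,0,0,0,26],[0,0,-3,0,0,0,26],[0,0,-3,0,0,0,47],[0,0,-1,0,0,0,47],[0,0,0,0,0,0,47]])

```text
time_s: 13.2
position: [0.6187, 0.0943, 0.2253]
tool_rot: [-0.036, 0.706, -0.036, -0.706]
contact_force: [-0.8, -0.2, -0.8]
grip_width: 0.0402
```

```bash
python3 - <<'E'
from h import *
from plant import bot
go(bot,[0.549,0.101,0.19],-95.8)
for n in ["wrist","side","scene"]:
  d=bot.get_image(n); cv2.imwrite(f"pics/{n}11.png",d["frame"][:,:,::-1])
crop("pics/side11.png","pics/b.png",195,110,80,70,6)
crop("pics/scene11.png","pics/c.png",315,110,70,70,6)
cv2.imwrite("pics/ab11.png",cv2.hconcat([cv2.resize(cv2.imread("pics/b.png"),(400,350)),cv2.resize(cv2.imread("pics/c.png"),(350,350))]))
E
```

```text
t 13.2 pos [618.72  94.26 225.31] F [-0.76 -0.17 -0.77] w 40.218004865117635
yaw y -95.86608784928502 x axis [ 0. -0. -1.]
rotvec deg [-0.07 -0.02 -0.01] shift cm after rot [3.53 0.03 7.  ] before rot [3.53 0.04 7.01]
```

View pics/ab11.png

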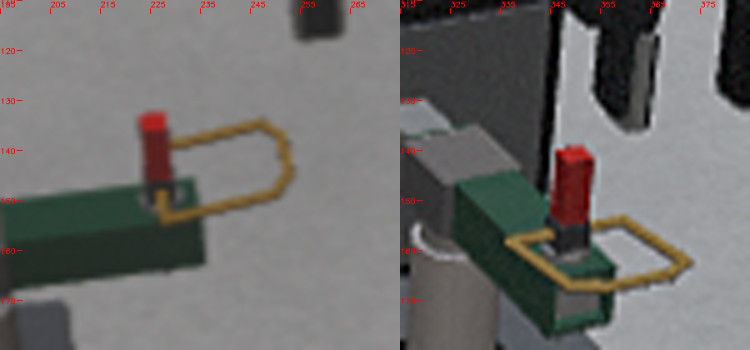

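View pics/wrist11.png

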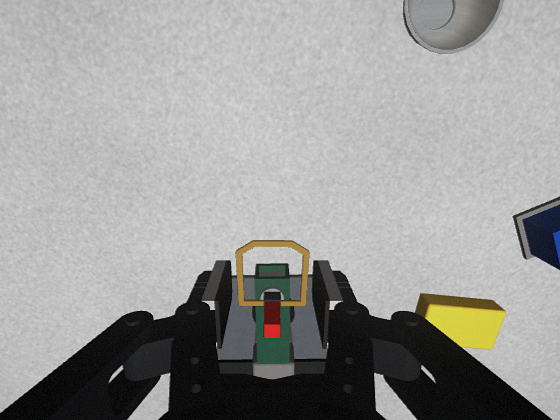

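The pin stands upright with its collar on the sleeve. The ring, still slightly raised, points off the free end. Next the open fingers (40 mm) go down astride the sleeve, 30 mm out from the pin, to press on both ring sides.

>>> drive_tool(commands=[[0,0,2,0,0,0,47],[0,0,2,0,0,0,47],[3,0,0,0,0,0,47],[3,0,0,0,0,0,47],[0.8,0,0,0,0,0,47],[0,0,0,0,0,0,47],[0,0,0,0,0,0,47]])

```text
time_s: 14.05
position: [0.5785, 0.0988, 0.1585]
tool_rot: [-0.036, 0.707, -0.036, -0.706]
contact_force: [-0.4, -0.2, -0.6]
grip_width: 0.0402
```

```bash
python3 - <<'E'
from h import *
from plant import bot
go(bot,[0.5486,0.1019,0.110],-95.8)
for n in ["wrist","side","scene"]:
  d=bot.get_image(n); cv2.imwrite(f"pics/{n}12.png",d["frame"][:,:,::-1])
crop("pics/side12.png","pics/b.png",195,110,80,70,6)
crop("pics/scene12.png","pics/c.png",315,110,70,70,6)
cv2.imwrite("pics/ab12.png",cv2.hconcat([cv2.resize(cv2.imread("pics/b.png"),(400,350)),cv2.resize(cv2.imread("pics/c.png"),(350,350))]))
E
```

```text
t 14.05 pos [578.47  98.82 158.48] F [-0.35 -0.21 -0.59] w 40.234094658126466
yaw y -95.8153591504243 x axis [ 0.  0. -1.]
rotvec deg [-0.02 -0.06  0.02] shift cm after rot [ 4.85 -0.    3.  ] before rot [ 4.84 -0.    3.01]
```

View pics/ab12.png

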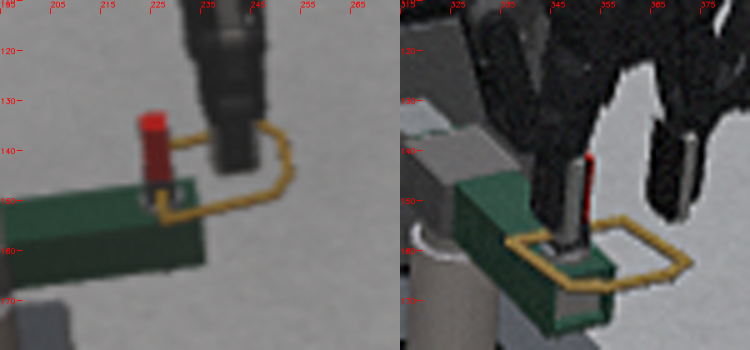

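View pics/wrist12.png

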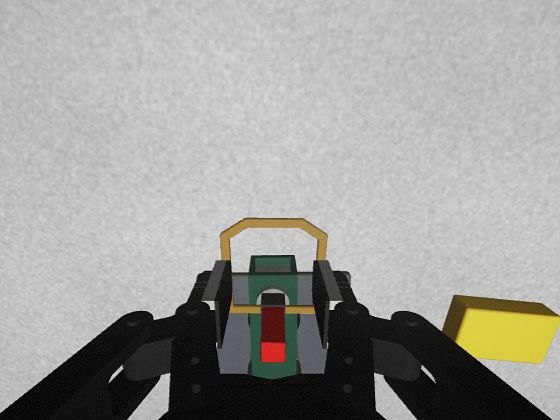

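Both fingers line up with the ring's sides, at (232) and (320) in the wrist view. Pressing down.

>>> drive_tool(commands=[[0.5,0,0,0,0,0,47],[0.5,0,0,0,0,0,47],[0.5,0,0,0,0,0,47],[0,0,0,0,0,0,47]])

```text
time_s: 14.6
position: [0.5778, 0.0986, 0.1415]
tool_rot: [0.036, -0.706, 0.036, 0.707]
contact_force: [0.2, 0.3, 0.5]
grip_width: 0.0402
```

>>> drive_tool(commands=[[0.5,0,0,0,0,0,47],[0.5,0,0,0,0,0,47],[0.5,0,0,0,0,0,47],[0,0,0,0,0,0,47]])

```text
time_s: 15.0
position: [0.5776, 0.0987, 0.1265]
tool_rot: [0.036, -0.706, 0.036, 0.707]
contact_force: [-0.4, -0.4, 0.2]
grip_width: 0.04
```

```bash
python3 - <<'E'
from h import *
from plant import bot
go(bot,[0.5486,0.1019,0.110],-95.8)
for n in ["wrist","side","scene"]:
  d=bot.get_image(n); cv2.imwrite(f"pics/{n}13.png",d["frame"][:,:,::-1])
crop("pics/side13.png","pics/b.png",195,110,80,70,6)
crop("pics/scene13.png","pics/c.png",315,110,70,70,6)
cv2.imwrite("pics/ab13.png",cv2.hconcat([cv2.resize(cv2.imread("pics/b.png"),(400,350)),cv2.resize(cv2.imread("pics/c.png"),(350,350))]))
E
```

```text
t 15.0 pos [577.64  98.72 126.48] F [-0.42 -0.44  0.16] w 39.9832811742488
yaw y -95.8089857626991 x axis [-0. -0. -1.]
rotvec deg [-0.01  0.06 -0.01] shift cm after rot [ 1.65 -0.02  2.92] before rot [ 1.65 -0.02  2.92]
```

View pics/ab13.png

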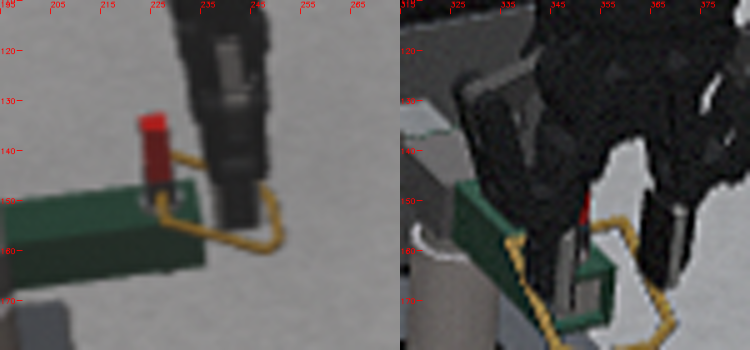

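The ring is swinging down under both fingers and the pin is still seated. Down another 15 mm, then in toward the pin.

>>> drive_tool(commands=[[0.5,0,0,0,0,0,47],[0.5,0,0,0,0,0,47],[0.5,0,0,0,0,0,47],[0,0,0,0,0,0,47]])

```text
time_s: 15.55
position: [0.5777, 0.0987, 0.1114]
tool_rot: [0.036, -0.706, 0.036, 0.707]
contact_force: [0.5, 0.2, 0.7]
grip_width: 0.04
```

>>> drive_tool(commands=[[0,0,0.4,0,0,0,47],[0,0,0.4,0,0,0,47],[0,0,0.3,0,0,0,47],[0,0,0,0,0,0,47]])

```text
time_s: 15.95
position: [0.5666, 0.0998, 0.1125]
tool_rot: [0.036, -0.706, 0.036, 0.706]
contact_force: [0.8, 0.0, -0.4]
grip_width: 0.0405
```

```bash
python3 - <<'E'
from h import *
from plant import bot
go(bot,[0.5486,0.1019,0.110],-95.8)
for n in ["wrist","side","scene"]:
  d=bot.get_image(n); cv2.imwrite(f"pics/{n}14.png",d["frame"][:,:,::-1])
crop("pics/side14.png","pics/b.png",195,110,80,70,6)
crop("pics/scene14.png","pics/c.png",315,110,70,70,6)
cv2.imwrite("pics/ab14.png",cv2.hconcat([cv2.resize(cv2.imread("pics/b.png"),(400,350)),cv2.resize(cv2.imread("pics/c.png"),(350,350))]))
E
```

```text
t 15.95 pos [566.62  99.81 112.45] F [ 0.81  0.05 -0.39] w 40.5184639180028
yaw y -95.80979632341324 x axis [-0. -0. -1.]
rotvec deg [-0.01  0.01 -0.  ] shift cm after rot [ 0.25 -0.03  1.81] before rot [ 0.25 -0.03  1.81]
```

View pics/ab14.png

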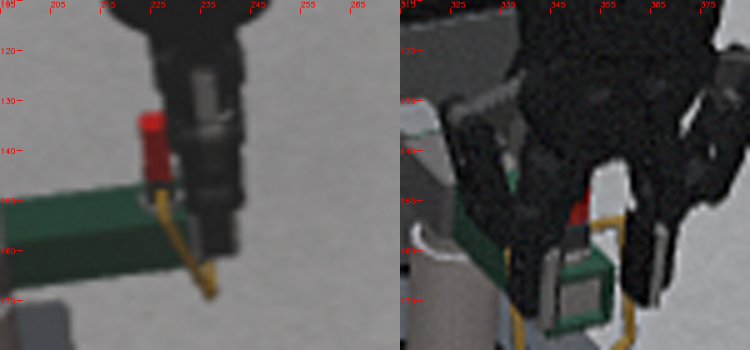

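>>> drive_tool(commands=[[0,0,0.2,0,0,0,47],[0,0,0.2,0,0,0,47],[0,0,0,0,0,0,47]])

```text
time_s: 16.4
position: [0.563, 0.1002, 0.1123]
tool_rot: [-0.036, 0.706, -0.036, -0.706]
contact_force: [3.0, -0.8, -1.3]
grip_width: 0.04
```

>>> drive_tool(commands=[[0,0,0.2,0,0,0,47],[0,0,0,0,0,0,47]])

```text
time_s: 16.6
position: [0.5609, 0.1004, 0.1123]
tool_rot: [0.036, -0.706, 0.036, 0.706]
contact_force: [1.2, -0.2, -1.2]
grip_width: 0.0401
```

```bash
python3 - <<'E'
from h import *
from plant import bot
go(bot,[0.5486,0.1019,0.110],-95.8)
for n in ["wrist","side","scene"]:
  d=bot.get_image(n); cv2.imwrite(f"pics/{n}15.png",d["frame"][:,:,::-1])
crop("pics/side15.png","pics/b.png",195,110,80,70,6)
crop("pics/scene15.png","pics/c.png",315,110,70,70,6)
cv2.imwrite("pics/ab15.png",cv2.hconcat([cv2.resize(cv2.imread("pics/b.png"),(400,350)),cv2.resize(cv2.imread("pics/c.png"),(350,350))]))
E
```

```text
t 16.6 pos [560.92 100.44 112.26] F [ 1.19 -0.23 -1.21] w 40.13454012209116
yaw y -95.8102042008053 x axis [-0.  0. -1.]
rotvec deg [-0.01  0.01 -0.  ] shift cm after rot [ 0.23 -0.02  1.24] before rot [ 0.23 -0.02  1.24]
```

View pics/ab15.png

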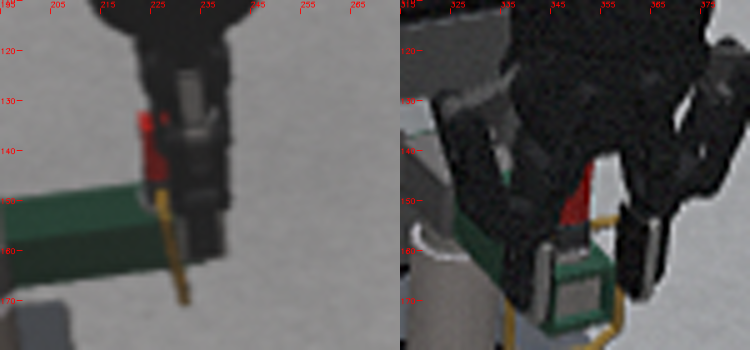

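>>> drive_tool(commands=[[0,0,0.2,0,0,0,47],[0,0,0,0,0,0,47]])

```text
time_s: 16.95
position: [0.559, 0.1006, 0.1123]
tool_rot: [-0.036, 0.706, -0.036, -0.706]
contact_force: [3.1, -0.5, -2.2]
grip_width: 0.0399
```

>>> drive_tool(commands=[[0,0,0.15,0,0,0,47],[0,0,0,0,0,0,47]])

```text
time_s: 17.15
position: [0.5588, 0.1007, 0.1127]
tool_rot: [-0.036, 0.707, -0.036, -0.705]
contact_force: [5.2, -0.6, -2.5]
grip_width: 0.0398
```

>>> drive_tool(commands=[[0,0,0.1,0,0,0,47],[0,0,0,0,0,0,47]])

```text
time_s: 17.35
position: [0.5587, 0.1007, 0.1129]
tool_rot: [-0.036, 0.708, -0.036, -0.705]
contact_force: [7.5, -0.7, -2.3]
grip_width: 0.0403
```

```bash
python3 - <<'E'
from h import *
from plant import bot
go(bot,[0.5486,0.1019,0.110],-95.8); print(bot.state()["wrist_torque"])
for n in ["wrist","side","scene"]:
  d=bot.get_image(n); cv2.imwrite(f"pics/{n}16.png",d["frame"][:,:,::-1])
crop("pics/side16.png","pics/b.png",195,110,80,70,6)
crop("pics/scene16.png","pics/c.png",315,110,70,70,6)
cv2.imwrite("pics/ab16.png",cv2.hconcat([cv2.resize(cv2.imread("pics/b.png"),(400,350)),cv2.resize(cv2.imread("pics/c.png"),(350,350))]))
E
```

```text
t 17.35 pos [558.73 100.66 112.92] F [ 7.53 -0.74 -2.28] w 40.277620317787374
yaw y -95.84260534456949 x axis [ 0.  0. -1.]
rotvec deg [-0.04 -0.24  0.04] shift cm after rot [ 0.29 -0.02  1.02] before rot [ 0.29 -0.02  1.02]
[-0.31 -1.71 -0.07]
```

View pics/ab16.png

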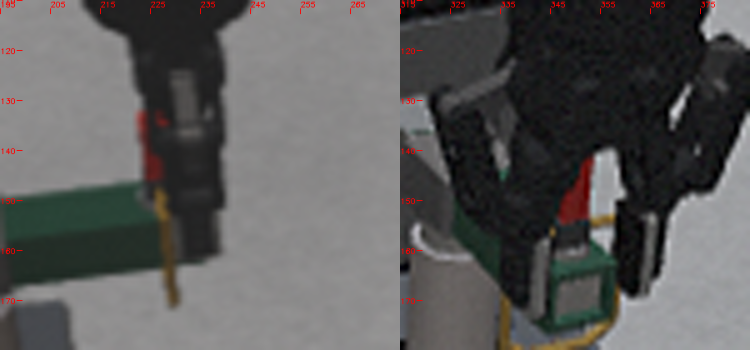

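View pics/wrist16.png

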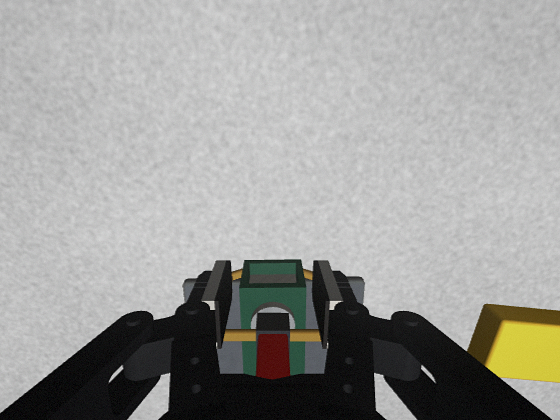

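```bash
python3 - <<'E'
from h import *
import pickle
c=pickle.load(open("cams.pkl","rb"))
np.set_printoptions(precision=1,suppress=True)
a=np.radians(-5.8); u=np.array([np.cos(a),np.sin(a),0]); v=np.array([-np.sin(a),np.cos(a),0])
H=np.array([.5482,.1012,.1392])
for th in (75,80,85,90,95):
    t=np.radians(th); d=u*np.cos(t)-np.array([0,0,np.sin(t)])
    print(th,[ (proj(H+d*.0-v*.0255,c[n]),proj(H+d*.046-v*.0255,c[n]),proj(H+d*.058,c[n])) for n in ("side","scene")])
crop("pics/side16.png","pics/b.png",205,130,40,50,14)
crop("pics/scene16.png","pics/c.png",330,140,40,50,14)
cv2.imwrite("pics/ab17.png",cv2.resize(cv2.hconcat([cv2.imread("pics/b.png"),cv2.imread("pics/c.png")]),(800,500)))
E
```

```text
75 [(array([228.7, 153.7]), array([235.5, 168.1]), array([235.9, 164.5])), (array([337.5, 158.8]), array([338.7, 180.3]), array([350. , 183.3]))]
80 [(array([228.7, 153.7]), array([233.8, 168.6]), array([233.8, 165.1])), (array([337.5, 158.8]), array([337.8, 179.7]), array([348.8, 182.5]))]
85 [(array([228.7, 153.7]), array([232.1, 169. ]), array([231.7, 165.6])), (array([337.5, 158.8]), array([336.9, 178.9]), array([347.7, 181.6]))]
90 [(array([228.7, 153.7]), array([230.3, 169.2]), array([229.6, 165.9])), (array([337.5, 158.8]), array([336., 178.]), array([346.5, 180.4]))]
95 [(array([228.7, 153.7]), array([228.6, 169.4]), array([227.4, 166.1])), (array([337.5, 158.8]), array([335.2, 177. ]), array([345.4, 179.1]))]
```

View pics/ab17.png

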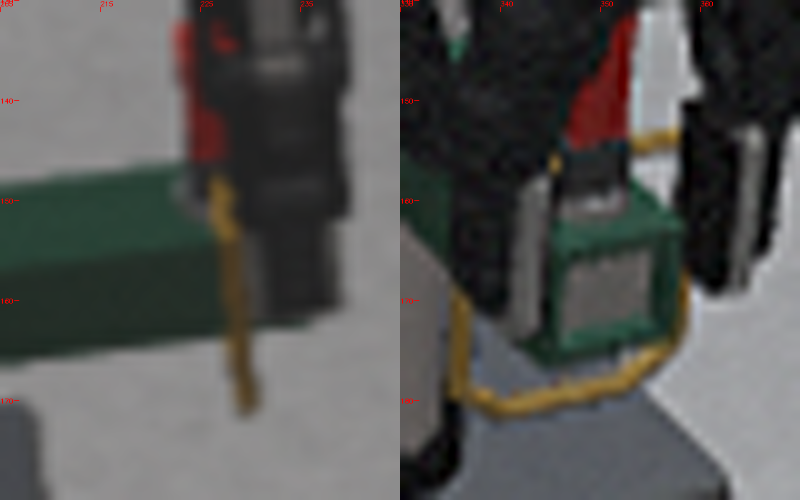

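The ring is against its stop, with force rising and no more travel. In the side view it runs from (227,153) to (229.5,170.5), about 88–90°. One last small press, then I'll back away along the sleeve and up.

>>> drive_tool(commands=[[0,0,0.12,0,0,0,47],[0,0,0,0,0,0,47]])

```text
time_s: 17.7
position: [0.5587, 0.1007, 0.1132]
tool_rot: [-0.036, 0.708, -0.036, -0.704]
contact_force: [11.3, -1.6, -3.6]
grip_width: 0.0402
```

>>> drive_tool(commands=[[0,0,-1,0,0,0,47],[0,0,-3,0,0,0,47],[0,0,-4,0,0,0,47],[-4,0,-2,0,0,0,47],[-5,0,0,0,0,0,47],[-4,0,0,0,0,0,47],[0,0,0,0,0,0,47],[0,0,0,0,0,0,47]])

```text
time_s: 18.5
position: [0.6548, 0.091, 0.2429]
tool_rot: [-0.036, 0.706, -0.036, -0.706]
contact_force: [0.2, 0.6, -0.3]
grip_width: 0.0403
```

```bash
python3 - <<'E'
from h import *
from plant import bot
go(bot,[0.5486,0.1019,0.110],-95.8)
for n in ["wrist","side","scene"]:
  d=bot.get_image(n); cv2.imwrite(f"pics/{n}18.png",d["frame"][:,:,::-1])
  print(n,[proj(np.array(X),d) for X in ([.5482,.1012,.129],[.5482,.1012,.175])])
crop("pics/side18.png","pics/b.png",205,125,40,50,14)
crop("pics/scene18.png","pics/c.png",330,135,40,50,14)
cv2.imwrite("pics/ab18.png",cv2.resize(cv2.hconcat([cv2.imread("pics/b.png"),cv2.imread("pics/c.png")]),(800,500)))
E
```

```text
t 18.5 pos [654.83  91.01 242.95] F [ 0.24  0.64 -0.3 ] w 40.30640259304275
yaw y -95.80177745255506 x axis [ 0.  0. -1.]
rotvec deg [-0.   -0.02  0.03] shift cm after rot [13.29 -0.01 10.68] before rot [13.29 -0.   10.68]
wrist [array([272.59, 315.45]), array([272.68, 350.33])]
side [array([227.89, 150.02]), array([226.17, 133.75])]
scene [array([348.38, 160.79]), array([350.27, 140.71])]
```

View pics/ab18.png

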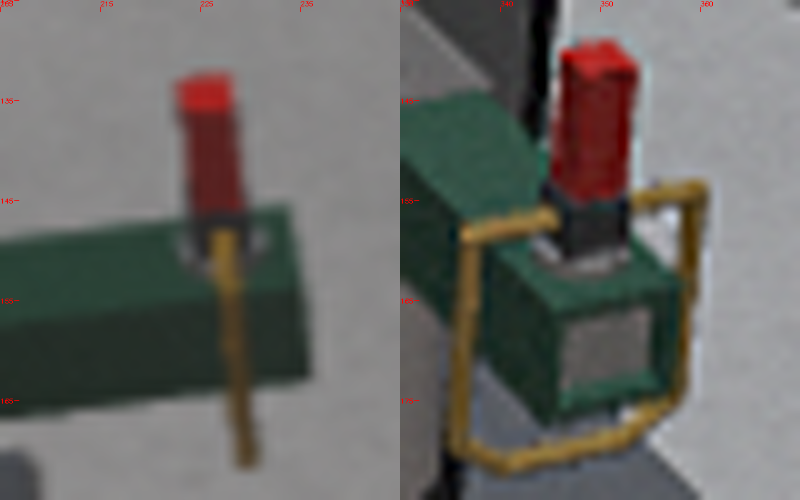

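View pics/side18.png

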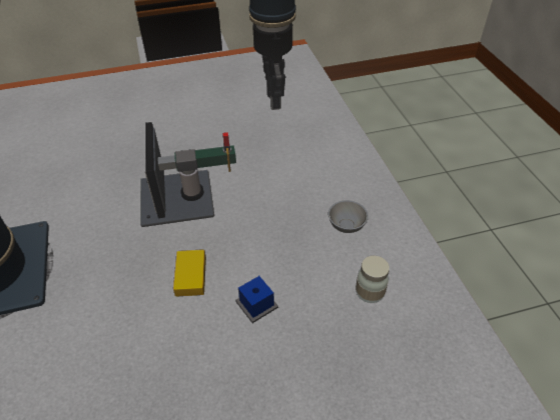

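View pics/wrist18.png

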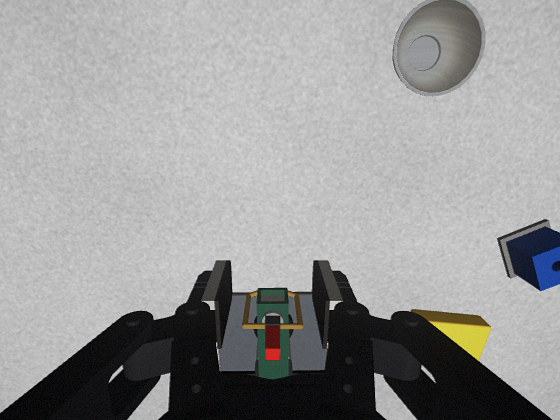

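Red top at (225.4,134) in the side view and (350,141) in the scene view, against predictions of (226.2,133.8) and (350.3,140.7) for a seated pin. The ring hangs parallel to the pin around the sleeve. I'll check whether pressing the ring moved the pin.

```bash
python3 - <<'E'
from h import *
o=[]
for n,b in (("side",(205,125,40,35)),("scene",(335,130,40,35))):
  for k in (11,18):
    im=cv2.imread(f"pics/{n}{k}.png").astype(int)
    x0,y0,w,h=b; r=im[y0:y0+h,x0:x0+w]; m=np.clip(r[:,:,2]-r[:,:,1]-60-(r[:,:,1]>60)*200,0,None).astype(float)
    ys,xs=np.mgrid[y0:y0+h,x0:x0+w]; print(n,k,(xs*m).sum()/m.sum(),(ys*m).sum()/m.sum(),m.sum())
    f=f"pics/t{n}{k}.png"; crop(f"pics/{n}{k}.png",f,*b,10); o.append(cv2.imread(f))
cv2.imwrite("pics/cmp.png",cv2.resize(cv2.vconcat([cv2.hconcat(o[:2]),cv2.hconcat(o[2:])]),(680,600)))
E
```

```text
side 11 225.28271028037383 134.17873831775702 856.0
side 18 225.22458628841608 134.19267139479905 846.0
scene 11 349.45075125208683 144.11074012242628 1797.0
scene 18 349.38778789501873 143.95982860203534 1867.0
```

View pics/cmp.png

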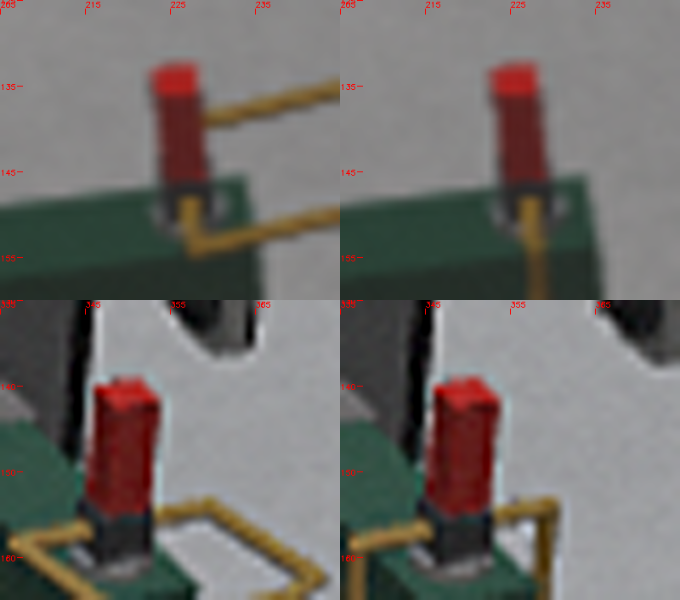

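The pin has not moved (red centroid shift ≤0.15 px), nothing touches the stand, and the bystanders look undisturbed. Handing in.

```bash
python3 -c "
from plant import bot
print(bot.state()['time_s'],bot.state()['contact_force']); print(bot.sign_off())"
```

```text
18.65 [-0.17488816 -0.18160555 -1.07360378]
the job is handed in; nothing more can be done
None
```

I took the linchpin from the holder, pushed it home in the sleeve and swung its ring down around the sleeve. I handed the job in at 18.65 s with the gripper clear of everything.

- **Insertion:** binding was about 3–6 N. The force then climbed steadily to 15 N and jumped to 29.8 N when the column reached its hard stop, so the peak was just inside the 30 N limit but above the 15–20 N I was aiming for. I backed off to a light load before releasing.
- **Ring:** the fingers, astride the sleeve, pushed both sides until the ring stopped moving, at up to about 11 N. In the last side view it hangs parallel to the pin (about 88–90°), around the sleeve.
- **Last checks:**
  - The pin's height matches a seated collar to about 1 mm in two views, which is within the camera accuracy.
  - Closing the ring did not move the pin.
  - The pin appears to lean about 1°, which the hole's play would allow.
  - The bowl, jar and yellow box look unmoved; I checked them by eye only.

No check failed.

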